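Probe a radio board's three test lands

TASK

Take the cordless test pen out of its sloping holder and check the circuit board in the tilted stand: set the pen's sprung tip on each of the three round brass test lands in a row, beginning at the one by the terminal block, then the middle one, then the one by the shield can and aerial socket. Hold the pen square to the sloping board, press gently so that the tip springs in a few millimetres, and stay on each land for half a second. Then drop the pen tip-first back into its holder, fully home, without shifting the board's angle or disturbing the things lying around.

Things in the scene. Friction and masses are not known exactly. Their poses are not given: they have to be found in the camera images.
- test_pen: Cordless test pen, 157 mm, 92 g: pale flat-sided barrel 16 (x) x 22 (y) x 115 mm with black tail cap, black conical nose, thin steel tip. Origin on its axis where barrel meets nose; z to the tail: barrel z 0 to 115, nose 14 mm wide at 0 to 7 mm at -30, tip end at -42 mm. Starts seated in the holder, its top 61 mm standing out; grip the 22 mm width (close along y) near z = 90 mm.
- pen_tip (a point): The point of the pen's sprung steel tip, 42 mm below the barrel's lower end on the pen's axis when the spring is relaxed; axes as the pen's.
- pen_plunger (a joint): How far the steel tip is pressed into the pen: 0 relaxed, 0.008 m fully in. The spring needs 1 N to start and 4.2 N fully in.
- board_stand: Fixed grey stand for the circuit board: base 150 x 214 x 10 mm, origin at the centre of its underside; a cheek with a black clamp knob at each side (y = +-98 mm; 242 mm wide over the knobs). The green board, 112 x 160 mm, turns between the cheeks about the stand's y axis, 85 mm above the bench, and slopes down towards the stand's -x side (the robot).
- board_tilt (a joint): Slope of the board from level, rad: 0 level, growing as its face turns towards the stand's -x side (the robot). Its starting value differs each time and is held by friction.
- land_supply (a point): Centre of the top of the first test land, by the grey terminal block at the board's +y end. Lands: brass discs, 12 mm across, 2 mm proud, ringed in white. Axes are the board's: z out of its face, x upslope, y along the row. A finned heat sink 128 mm long rises 33 mm above the lands, its face 15 mm upslope of their centres: a pen coming straight down hits it. Downslope, parts rise 13 mm.
- land_regulator (a point): Centre of the top of the middle test land, 43 mm from the first; axes as the first.
- land_output (a point): Centre of the top of the third test land, 44 mm from the middle one, beside the flat steel shield can and the brass aerial socket near the board's -y end; axes as the first.
- board_edge (a point): Middle of the board's upper (far) edge, 56 mm from the axis it turns on; axes as the lands'.
- pen_holder: Fixed pen holder: dark steel base 115 x 84 x 12 mm, origin at the centre of its underside, two side cheeks, and a black rectangular socket between them that leans 30 degrees from vertical, its mouth towards the holder's -x side (the robot).
- socket_mouth (a point): Centre of the socket's mouth, 105 mm above the bench; z points out along the sloping axis. Bore 21 (x) x 26 mm (y), with a flared lip 8 mm high round the mouth. The barrel goes in 54 mm and stands on ledges, nose and tip passing between them: fully home, the pen's origin is at z = -54 mm here, and the pen leans on the bore's -x wall (its axis at x = -2.5 mm).
- radio_a: Bystander: black hand-held radio module, 115 x 65 x 41 mm, loose on the bench; origin under its centre.
- radio_b: Bystander: a second black hand-held radio module, 115 x 65 x 41 mm, loose on the bench; origin under its centre.
- red_driver: Bystander: red-handled screwdriver, 180 mm long, loose on the bench; origin under its centre.
- side_cutters: Bystander: red-handled side cutters, 146 x 44 x 11 mm, loose on the bench; origin under its centre.

How it is judged:
By the outcome, as a careful person would: the job done as asked, in the order asked, and still so for the second after the job is handed in, with the robot touching nothing.
It also fails if it takes over 67 s, if anything falls off the work surface, if the arm or the gripper's body presses on something with over 40 N, if the wrist force passes 120 N, or if a joint passes its speed limit or range.

ROBOT

A 6-joint arm with a two-finger parallel gripper is mounted at the origin on a cart in front of the work surface, level with it; the furniture and walls round the work are solid. World frame = base frame: x ahead of the robot, y to its left, z up, the work surface at z = 0. Lengths are in m, angles in rad, forces in N, time in s.
With the tool pointing down it reaches from about 0.3 to 0.775 m from the base axis. Payload 14.6 kg.
Tool frame: the origin (TCP) lies at the very end of the fingers, on their centre line; the grasp point (between the pads) lies 19 mm behind it; z points along the fingers, y is the line along which they close (so a half turn about z gives the same grasp; the last joint's range is limited). The gripper opens to 94 mm and grips with 3 to 60 N. Pads are 16 mm wide; open, the fingers measure 119 mm over their backs; the gripper's body (75 mm by 177 mm) begins 78 mm behind the grasp point.
Start: joints at [1.045, 0.3, 1.521, -0, 1.321, -0.067], TCP at [0.244, 0.493, 0.205] pointing down, gripper open.
Joint ranges: [-3.03, 3.03], [-0.79, 2.21], [0.23, 2.52], [-1.04, 4.18], [0, 3.07], [-2.55, 2.55]. Speed limits (rad/s): [2.22, 2.22, 2.57, 3.14, 3.14, 3.14].

INTERFACE

Orientations are given as [roll, pitch, yaw] about the fixed x, y, z axes, in that order (R = Rz(yaw) Ry(pitch) Rx(roll)).
In Python, from station import ctrl gives the robot as it stands.
- The arm moves only by the tool move_arm, never from a script. Its argument "increments" is a list of rows, each a list of 7 numbers: the opening, from 0 (shut) to 1 (fully open), then the shift along the tool's x, y, z in units of 50 mm (1.0 is 50 mm), then the turn, a rotation vector about the tool's x, y, z in rad. In form: [[claw, tx, ty, tz, rx, ry, rz], ...]. A call has 1 to 20 rows; each row shifts and turns the commanded pose from where the row before left it, along the tool's axes as they then stand; what a row does not reach is not made up. A row lasts 1/10 s, in which the tool goes at most 50 mm and 8.59 degrees, less where a joint would pass 70% of its speed; a pose out of reach is approached as far as the arm can. A call is refused whole if a number of a shift passes 1 or a number of a turn 0.15, either way. A call with a gripper value outside its range is refused whole. The fingers move at their own pace and stop on an object; "force" is the grip in N (left out, the last holds). Time passes only in rows, so rows that do not move let the fingers close. It gives the time, the measured TCP pose, the force, the opening and the grip force at its end, in the units of the state.
- ctrl.get_obs(): the state, without advancing time (a new reading comes with each control period).
- ctrl.camera(name): name is "scene" or "top" or "wrist"; returns a dict with "color" (480x640x3 uint8, blue, green, red), "K" (3x3 intrinsics, pixels), "distortion" ([k1, k2, p1, p2, k3] as OpenCV has them; the pictures are not rectified), "pose" (4x4, takes a point from camera to world coordinates); the wrist camera has in their place "tool_from_camera" (4x4, takes a point from camera to tool coordinates, whose origin is the TCP and whose axes are the flange's). Camera axes: x right, y down, z forward; pixel columns grow to the right and rows downward; lengths in m; the calibration is good to about 2 mm. A picture is of the moment at which its call begins: read the wrist's pose just before it. There is no depth.
- ctrl.hand_in(): hands the job in; it is judged then, once.
Trained networks look in a picture, given as the dict that the camera call returned (one of the last four; its "shot" number tells which), for a name from the list of things; names that differ only in an ending like _2 or _b are one class to them, and where a whole thing is asked for, a point or a joint stands for the part that bears it (a point fixed in the world has none). Each returns a list of dicts, best first, with "conf" (0 to 1); they miss things now and then, are a little off and sometimes report something else, mostly with a low value. They report only what shows in the picture. A call takes as long as a camera call.
- ctrl.cut_out(name, picture): "mask" (480x640 bool, what is visible of it) and "centre" ([row, column] in pixels, amid what is visible of it).
The state is a dict: "time_s": time; "qpos": joint angles; "joint_vel": joint speeds; "tau": joint torques, N m; "ee_pos": TCP position; "eef_rot": TCP orientation; "force": force on the tool from outside, world axes, zero at the start; "moment": the same for the moment, N m; "grip_width": finger opening in m; "grip_force": force on a finger pad.
Only numpy, scipy, OpenCV 4.12 (cv2) and the standard library are available. Lean on these libraries where they do the work, as an engineer would, in place of code of your own. Each camera call takes 0.05 s, during which the arm holds its last target. There are 200 camera calls.

## Working session

There is one attempt and no reset: what is moved stays moved. The work goes in short steps, Python scripts to look and compute and a tool call to move; the robot and the scene stay as the last step left them, time stands still between calls to the robot, and variables do not carry over. Pictures are saved under pics/ and viewed, at most 10 in all, crops included, and the job is handed in when it is done.

Besides the shell and the picture viewer there is one more tool, called after "Request:" as a command line: name --pt "numbers of a row" for each row, then --argument value for the rest. move_arm: Moves the arm, as the interface text tells. Its arguments: {"type":"object","properties":{"increments":{"type":"array","items":{"type":"array","items":{"type":"number"}}},"force":{"type":"number"}},"required":["increments"]}

```bash
ls; mkdir -p pics
python3 - <<'E'
from station import ctrl
import cv2,numpy as np,pickle
o=ctrl.get_obs();print(o)
d={}
for n in ["scene","top","wrist"]:
    p=ctrl.camera(n);d[n]=p
    print(n,p["K"].tolist(),p["distortion"],p.get("pose",p.get("tool_from_camera")))
    cv2.imwrite(f"pics/{n}0.png",p["color"])
pickle.dump((o,d),open("d0.pkl","wb"))
for n in ["scene","top"]:
  for t in ["test_pen","board_stand","pen_holder","land_supply","radio_a","red_driver","side_cutters","board_tilt"]:
    try:
        r=ctrl.cut_out(t,d[n]); print(n,t,[(x["conf"],x["centre"],x["mask"].sum()) for x in r][:3])
    except Exception as e: print(n,t,e)
E
```

```text
pics
{'time_s': 0.0, 'qpos': array([ 1.04538262e+00,  3.00472709e-01,  1.52157703e+00,  1.09933930e-05,
        1.32069822e+00, -6.65734650e-02]), 'joint_vel': array([-0.00048018,  0.0004485 , -0.00086629,  0.00087538, -0.00129583,
        0.00172134]), 'tau': array([-1.31389224e-04, -5.31805015e+01, -3.52739990e+01,  7.08533311e-02,
        2.43817322e-02, -7.88016428e-05]), 'ee_pos': array([0.24345557, 0.49289202, 0.20488716]), 'eef_rot': array([-3.14044061e+00, -8.74807488e-05,  2.68274964e+00]), 'force': array([ 0.31989187, -0.5386033 , -0.13767609]), 'moment': array([-0.00169372,  0.00214123,  0.03377698]), 'grip_force': 0.0, 'grip_width': 0.09390072867208044}
scene [[601.3857499208787, 0.0, 328.2454660698345], [0.0, 601.3857499208787, 240.16081916826138], [0.0, 0.0, 1.0]] [-0.10085521  0.          0.          0.          0.        ] [[ 0.71570923 -0.45496629  0.52987354 -0.08411122]
 [-0.69828169 -0.48003419  0.53100835 -0.50770513]
 [ 0.01276652 -0.75004857 -0.66125953  0.82090021]
 [ 0.          0.          0.          1.        ]]
top [[565.7329703139425, 0.0, 334.8784278437
[... 1105 characters left out ...]
2))]
scene red_driver [(0.76, [393.9, 375.6], np.int64(775))]
scene side_cutters [(0.66, [313.7, 278.7], np.int64(808))]
scene board_tilt [(0.94, [194.9, 278.0], np.int64(3578))]
top test_pen [(0.55, [222.4, 397.0], np.int64(220))]
top board_stand [(0.9, [221.7, 269.6], np.int64(6380)), (0.41, [306.5, 244.9], np.int64(1378))]
top pen_holder [(0.92, [215.8, 394.2], np.int64(1691))]
top land_supply [(0.86, [217.3, 264.4], np.int64(3472))]
top radio_a [(0.88, [297.4, 289.8], np.int64(1382)), (0.69, [304.2, 247.9], np.int64(1364))]
top red_driver [(0.57, [298.5, 461.3], np.int64(437))]
top side_cutters [(0.63, [291.8, 344.1], np.int64(488))]
top board_tilt [(0.59, [215.1, 400.9], np.int64(270))]
```

Run:
```python
import cv2
for n,(r0,r1,c0,c1) in {"scene":(110,430,160,480),"top":(130,370,190,510)}.items():
    a=cv2.imread(f"pics/{n}0.png")[r0:r1,c0:c1]
    s=2.5 if n=="top" else 1.87
    cv2.imwrite(f"pics/{n}0c.png",cv2.resize(a,None,fx=s,fy=s,interpolation=cv2.INTER_CUBIC))
```

```text
(no output)
```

View pics/top0c.png

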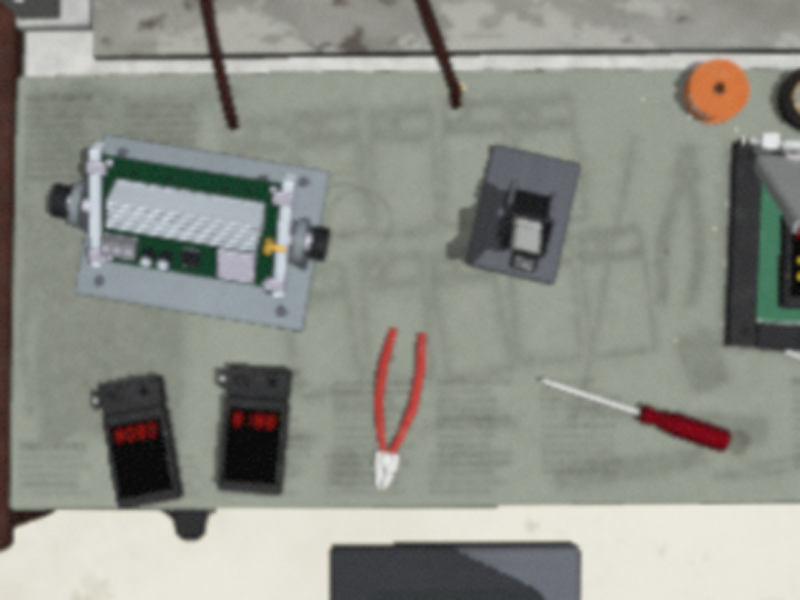

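View pics/scene0c.png

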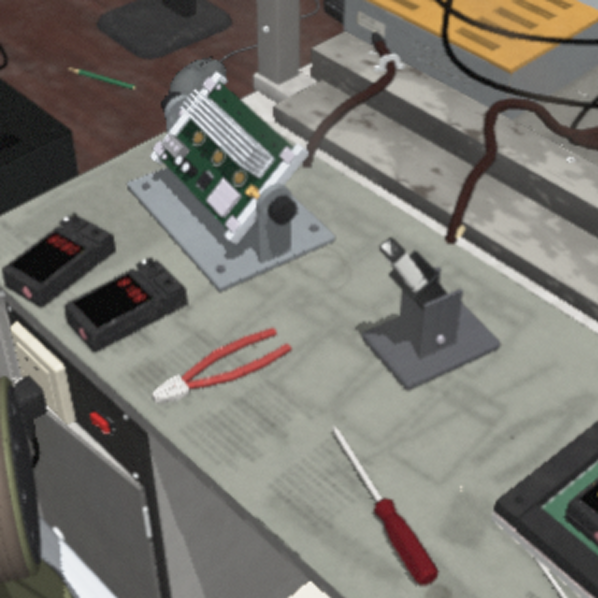

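The top crop shows the stand base corners at about (107,135), (328,170), (302,330) and (78,293), and the holder base corners at (492,146), (580,163), (553,284) and (467,265). The scene crop shows the three lands at about (199,137), (217,157) and (239,177), with the pen's tail at about (390,250).

```bash
cat > h.py <<'E'
import cv2,numpy as np,pickle
from scipy.spatial.transform import Rotation as R
def und(p,uv):
    return cv2.undistortPoints(np.float64(uv).reshape(-1,1,2),p["K"],np.float64(p["distortion"])).reshape(-1,2)
def rays(p,uv,pose=None):
    T=p["pose"] if pose is None else pose
    n=und(p,uv); d=np.c_[n,np.ones(len(n))]@T[:3,:3].T
    return T[:3,3],d/np.linalg.norm(d,axis=1)[:,None]
def onplane(p,uv,z,pose=None):
    o,d=rays(p,uv,pose); return o+d*((z-o[2])/d[:,2])[:,None]
def proj(p,X,pose=None):
    T=p["pose"] if pose is None else pose
    W=np.linalg.inv(T); r,_=cv2.Rodrigues(W[:3,:3])
    return cv2.projectPoints(np.float64(X).reshape(-1,3),r,W[:3,3],p["K"],np.float64(p["distortion"]))[0].reshape(-1,2)
def tool(o):
    T=np.eye(4);T[:3,:3]=R.from_euler('xyz',o["eef_rot"]).as_matrix();T[:3,3]=o["ee_pos"];return T
def delta(T0,T1):
    D=np.linalg.inv(T0)@T1
    return D[:3,3]/0.05,R.from_matrix(D[:3,:3]).as_rotvec()
def rect(P,L,W,z):  # fit pose to 4 corners ordered (+x+y),(+x-y),(-x-y),(-x+y)
    c=P[:,:2].mean(0); M=np.array([[L,W],[L,-W],[-L,-W],[-L,W]])/2
    H=(P[:,:2]-c).T@M; U,S,V=np.linalg.svd(H); r=U@V
    return c,np.arctan2(r[1,0],r[0,0]),np.linalg.norm((M@r.T+c)-P[:,:2],axis=1)
E
python3 - <<'E'
from h import *
o,d=pickle.load(open("d0.pkl","rb")); t=d["top"]; s=d["scene"]
f=lambda a:np.array(a)/2.5+[190,130]
c1,y1,e1=rect(onplane(t,f([(107,135),(328,170),(302,330),(78,293)]),.01),.150,.214,.01)
c2,y2,e2=rect(onplane(t,f([(492,146),(580,163),(553,284),(467,265)]),.012),.115,.084,.01)
print(c1,y1,e1);print(c2,y2,e2)
# lands: fit tilt,(xb,zb,y offset)
from scipy.optimize import least_squares
uv=np.array([(199,137),(217,157),(239,177)])/1.87+[160,110]
def lands(c,y,t,b,h,yo):
    Rz=R.from_euler('z',y).as_matrix();Ry=R.from_euler('y',-t).as_matrix()
    L=np.array([[b,yo,h],[b,yo-.043,h],[b,yo-.087,h]])
    return (L@Ry.T+[0,0,.085])@Rz.T+[*c,0]
for tt in np.arange(.3,1.2,.1):
    r=least_squares(lambda q:(proj(s,lands(c1,y1,tt,q[0],.006,q[1]))-uv).ravel(),[0,.04])
    print(tt,r.x,r.cost,lands(c1,y1,tt,r.x[0],.006,r.x[1])[1])
E
```

```text
[0.53723644 0.25703216] -0.17134412641169264 [0.00324219 0.00339555 0.0026792  0.00282965]
[ 0.54961928 -0.03540842] -0.22553727494632783 [0.00240408 0.00078377 0.00254136 0.00215601]
0.3 [-0.00891808  0.0383134 ] 0.3368878105696239 [0.52629518 0.2541692  0.08809655]
0.4 [-0.00812706  0.03916661] 0.32699270218927595 [0.52690462 0.25492963 0.08736154]
0.5 [-0.00743284  0.03993224] 0.31853793679941333 [0.52745152 0.25561201 0.086702  ]
0.6000000000000001 [-0.00681822  0.04062859] 0.31119510449022936 [0.52794893 0.25623263 0.08610216]
0.7000000000000002 [-0.00627037  0.04127007] 0.30472171044048985 [0.52840715 0.25680435 0.08554957]
0.8000000000000003 [-0.00577974  0.04186845] 0.2989336835457016 [0.52883457 0.25733766 0.08503411]
0.9000000000000001 [-0.00533942  0.04243372] 0.2936871379596841 [0.52923831 0.25784147 0.08454715]
1.0000000000000002 [-0.00494469  0.04297481] 0.2888656805643794 [0.52962474 0.25832373 0.084081  ]
1.1000000000000003 [-0.00459296  0.04350025] 0.28437096082168206 [0.52999995 0.25879206 0.08362829]
```

```bash
cat >> h.py <<'E'
from scipy.linalg import logm,expm
def frame(psi,a,p):
    s,c=np.sin(a),np.cos(a); z=np.array([s*np.cos(psi),s*np.sin(psi),-c]); y=np.array([-np.sin(psi),np.cos(psi),0])
    T=np.eye(4);T[:3,:3]=np.c_[np.cross(y,z),y,z];T[:3,3]=p;return T
def rowmat(r):
    T=np.eye(4);T[:3,:3]=R.from_rotvec(r[3:]).as_matrix();T[:3,3]=np.array(r[:3])*.05;return T
def plan(T0,T1,n=None,dec=3):
    D=np.linalg.inv(T0)@T1
    if n is None:
        w=np.linalg.norm(R.from_matrix(D[:3,:3]).as_rotvec()); n=int(np.ceil(max(w/.12,np.linalg.norm(D[:3,3])/.04)))
    E=expm(np.real(logm(D))/n)
    r=np.round(np.r_[E[:3,3]/.05,R.from_matrix(E[:3,:3]).as_rotvec()],dec)
    T=T0.copy()
    for _ in range(n):T=T@rowmat(r)
    print(n,"rows",r.tolist(),"end err mm",np.round(1e3*np.linalg.norm(T[:3,3]-T1[:3,3]),2)); return T
E
python3 - <<'E'
from h import *
o,d=pickle.load(open("d0.pkl","rb"))
T0=tool(o); a=.5
L=np.array([.528,.256,.086]); A=frame(-.171,a,L); A[:3,3]-=.115*A[:3,2]
print(A); plan(T0,A)
E
```

```text
[[-0.8647831   0.17016785  0.47243316  0.47367019]
 [ 0.14933634  0.98541509 -0.08158281  0.26538202]
 [-0.47942554  0.         -0.87758256  0.18692199]
 [ 0.          0.          0.          1.        ]]
9 rows [-0.633, -0.314, 0.181, -0.008, -0.055, -0.031] end err mm 0.64
```

Request:
move_arm --pt "1 -0.633 -0.314 0.181 -0.008 -0.055 -0.031" --pt "1 -0.633 -0.314 0.181 -0.008 -0.055 -0.031" --pt "1 -0.633 -0.314 0.181 -0.008 -0.055 -0.031" --pt "1 -0.633 -0.314 0.181 -0.008 -0.055 -0.031" --pt "1 -0.633 -0.314 0.181 -0.008 -0.055 -0.031" --pt "1 -0.633 -0.314 0.181 -0.008 -0.055 -0.031" --pt "1 -0.633 -0.314 0.181 -0.008 -0.055 -0.031" --pt "1 -0.633 -0.314 0.181 -0.008 -0.055 -0.031" --pt "1 -0.633 -0.314 0.181 -0.008 -0.055 -0.031" --pt "1 0 0 0 0 0 0" --pt "1 0 0 0 0 0 0"

```text
time_s: 2.05
ee_pos: [0.4736, 0.2649, 0.187]
eef_rot: [3.14, 0.498, 2.966]
force: [-0.1, -0.4, 0.3]
grip_width: 0.0941
grip_force: 0.0
```

```bash
cat >> h.py <<'E'
def snap(ctrl,name):
    o=ctrl.get_obs(); p=ctrl.camera("wrist"); p["pose"]=tool(o)@p["tool_from_camera"]
    cv2.imwrite(f"pics/{name}.png",p["color"]); pickle.dump((o,p),open(name+".pkl","wb")); return o,p
E
python3 - <<'E'
from h import *
from station import ctrl
o,p=snap(ctrl,"wA"); print(o["time_s"],o["ee_pos"],o["eef_rot"],o["qpos"])
E
```

```text
2.05 [0.47357155 0.26487219 0.18702184] [3.14017207 0.49790944 2.96576485] [ 0.61082761  0.12961451  1.85411972 -0.46679818  0.84673862 -0.52683486]
```

View pics/wA.png

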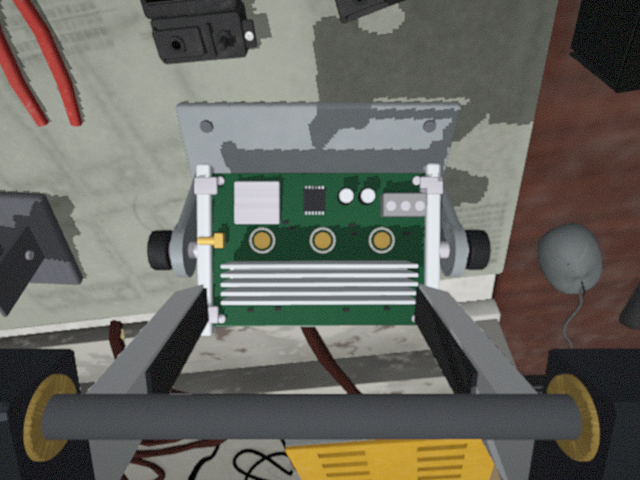

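View A shows the whole board. The lands are at about (262,240), (322,240) and (381,240), the lower board edge is at row 172 and the upper edge at row 325. I'll take a second view from higher up to triangulate, then one of the holder.

Run:
```python
from h import *
o,p=pickle.load(open("wA.pkl","rb")); T0=tool(o)
B=frame(-.171,.15,[0,0,0]); tc=p["tool_from_camera"][:3,3]
B[:3,3]=np.array([.43,.265,.40])-B[:3,:3]@tc
print(B[:3,3]); TB=plan(T0,B,8)
# holder view C: mouth approx holder centre, height .13
C=frame(-.226,.5,[.53,-.03,.13]); C[:3,3]-=.12*C[:3,2]
print(C[:3,3]); plan(TB,C)
```

```text
[0.52875655 0.24773615 0.23431508]
8 rows [-0.176, -0.018, -0.063, -0.0, 0.043, -0.001] end err mm 0.29
[ 0.47393192 -0.01710838  0.23530991]
7 rows [0.008, -0.774, -0.003, 0.003, -0.049, 0.008] end err mm 0.39
```

Request:
move_arm --pt "1 -0.176 -0.018 -0.063 0 0.043 -0.001" --pt "1 -0.176 -0.018 -0.063 0 0.043 -0.001" --pt "1 -0.176 -0.018 -0.063 0 0.043 -0.001" --pt "1 -0.176 -0.018 -0.063 0 0.043 -0.001" --pt "1 -0.176 -0.018 -0.063 0 0.043 -0.001" --pt "1 -0.176 -0.018 -0.063 0 0.043 -0.001" --pt "1 -0.176 -0.018 -0.063 0 0.043 -0.001" --pt "1 -0.176 -0.018 -0.063 0 0.043 -0.001" --pt "1 0 0 0 0 0 0" --pt "1 0 0 0 0 0 0"

```text
time_s: 3.1
ee_pos: [0.5284, 0.2489, 0.234]
eef_rot: [-3.14, 0.155, 2.976]
force: [-0.2, -0.2, -0.2]
grip_width: 0.0941
grip_force: 0.0
```

Run:
```python
from h import *
from station import ctrl
o,p=snap(ctrl,"wB"); print(o["time_s"],o["ee_pos"],o["eef_rot"])
```

```text
3.1 [0.5283674  0.24893063 0.23396531] [-3.13965076  0.15469644  2.97616149]
```

Request:
move_arm --pt "1 0.008 -0.774 -0.003 0.003 -0.049 0.008" --pt "1 0.008 -0.774 -0.003 0.003 -0.049 0.008" --pt "1 0.008 -0.774 -0.003 0.003 -0.049 0.008" --pt "1 0.008 -0.774 -0.003 0.003 -0.049 0.008" --pt "1 0.008 -0.774 -0.003 0.003 -0.049 0.008" --pt "1 0.008 -0.774 -0.003 0.003 -0.049 0.008" --pt "1 0.008 -0.774 -0.003 0.003 -0.049 0.008" --pt "1 0 0 0 0 0 0" --pt "1 0 0 0 0 0 0"

```text
time_s: 4.05
ee_pos: [0.4739, -0.0169, 0.2359]
eef_rot: [-3.138, 0.498, 2.917]
force: [-0.3, 0.1, -0.2]
grip_width: 0.0941
grip_force: 0.0
```

Run:
```python
from h import *
from station import ctrl
o,p=snap(ctrl,"wC"); print(o["time_s"],o["ee_pos"],o["eef_rot"])
b=cv2.imread("pics/wB.png"); c=cv2.imread("pics/wC.png")
cv2.imwrite("pics/BC.png",np.hstack([b[:,140:520],c[:,140:520]]))
```

```text
4.05 [ 0.4739135  -0.01692176  0.23593434] [-3.13792117  0.49847397  2.91686821]
```

View pics/BC.png

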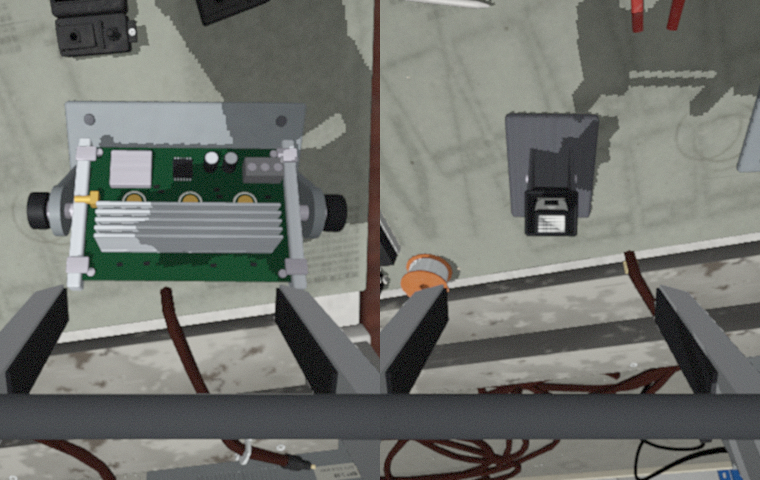

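Run:
```python
from h import *
c=cv2.imread("pics/wC.png")[95:255,250:380]; a=cv2.imread("pics/wA.png")[150:345,190:450]; b=cv2.imread("pics/wB.png")[130:300,190:450]
c=cv2.resize(c,None,fx=3.0,fy=3.0,interpolation=cv2.INTER_CUBIC)
b=cv2.resize(b,None,fx=1.58,fy=1.58,interpolation=cv2.INTER_CUBIC)
a=cv2.resize(a,None,fx=1.58,fy=1.58,interpolation=cv2.INTER_CUBIC)
ab=np.vstack([a,b]);print(ab.shape,a.shape,c.shape)
c=np.pad(c,((0,ab.shape[0]-c.shape[0]),(0,0),(0,0)));cv2.imwrite("pics/z.png",np.hstack([ab,c]))
```

```text
(577, 411, 3) (308, 411, 3) (480, 390, 3)
```

View pics/z.png

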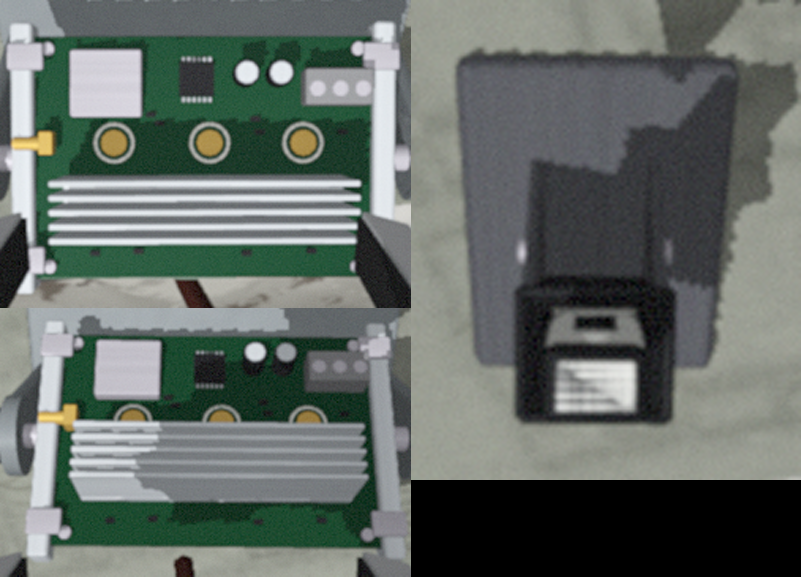

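View C shows the pen end-on in the black socket. The pale inset on its tail is centred at about zoom (596,387), or full-frame (312,224), and all four holder base corners are clear. View B shows the lands half hidden by the heat sink.

```bash
cat > fit.py <<'E'
from h import *
from scipy.optimize import least_squares
o0,d=pickle.load(open("d0.pkl","rb")); s=d["scene"]
_,A=pickle.load(open("wA.pkl","rb"));_,B=pickle.load(open("wB.pkl","rb"));_,C=pickle.load(open("wC.pkl","rb"))
# holder
f=lambda a:(np.array(a)-[411,0])/3+[250,95]
c2,y2,e2=rect(onplane(C,f([(710,365),(478,362),(458,58),(737,62)]),.012),.115,.084,0)
print("holder",c2,y2,e2)
tail=onplane(C,f([(596,387)]),.1566)[0]
Rz=R.from_euler('z',y2).as_matrix(); tl=Rz.T@(tail-[*c2,0]); print("tail",tail,"in holder",tl)
u=np.array([-.5,0,.75**.5]); x_=np.array([.75**.5,0,.5])
def W(v): return Rz@v+[*c2,0]
mouth=tl-.061*u+.0025*x_; mouth[1]=0; print("mouth(holder)",mouth,"world",W(mouth))
g=lambda v: (proj(C,np.array([W(q) for q in v]))-[250,95])*3+[411,0]
end=tl*[1,0,1]
print("end corners",g([end+a*x_+[0,b,0] for a in(-.008,.008) for b in(-.011,.011)]).round().tolist())
print("mouth bore",g([mouth+a*x_+[0,b,0] for a in(-.0105,.0105) for b in(-.013,.013)]).round().tolist())
# lands
def brass(p,box):
    r0,r1,c0,c1=box; h=cv2.cvtColor(p["color"][r0:r1,c0:c1],cv2.COLOR_BGR2HSV)
    m=cv2.inRange(h,(12,100,90),(28,255,255)); n,_,st,ce=cv2.connectedComponentsWithStats(m)
    return sorted([(ce[i]+[c0,r0]).round(2).tolist()+[int(st[i,4])] for i in range(1,n) if st[i,4]>15])
print("A",brass(A,(215,265,240,410)));print("S",brass(s,(170,215,250,300)))
E
python3 fit.py
```

```text
holder [ 0.54900846 -0.03473992] -0.23710262800540416 [0.00124101 0.00147058 0.00155565 0.00177381]
tail [ 0.49451924 -0.02159318  0.1566    ] in holder [-5.60527583e-02 -1.98963707e-05  1.56600000e-01]
mouth(holder) [-0.02338769  0.          0.10502245] world [ 0.52627509 -0.02924645  0.10502245]
end corners [[543.0, 348.0], [650.0, 349.0], [543.0, 424.0], [648.0, 425.0]]
mouth bore [[544.0, 311.0], [647.0, 312.0], [544.0, 393.0], [645.0, 394.0]]
A [[261.61, 240.0, 231], [322.28, 239.96, 229], [381.5, 239.93, 230]]
S [[287.56, 204.75, 16], [294.28, 211.97, 32]]
```

```bash
cat > fit2.py <<'E'
from fit import *
h=cv2.cvtColor(B["color"][185:205,230:420],cv2.COLOR_BGR2HSV); m=cv2.inRange(h,(12,100,90),(28,255,255))
n,_,st,ce=cv2.connectedComponentsWithStats(m); print("B",[(st[i]+[230,185,0,0,0]).tolist() for i in range(1,n) if st[i,4]>5])
# edge rows along the middle-land column, strongest green->other transitions
for nm,p,c,rs in(("A",A,(305,345),((160,185),(310,340))),("B",B,(300,320),((138,160),(268,292)))):
    g=p["color"].astype(float); k=(g[:,c[0]:c[1],1]-g[:,c[0]:c[1],2]).mean(1)
    for a,b in rs: print(nm,a,k[a:b].round().astype(int).tolist())
E
python3 fit2.py | tail -5
```

```text
B [[230, 191, 9, 14, 111], [267, 194, 15, 7, 83], [323, 195, 15, 7, 88], [378, 195, 15, 7, 82]]
A 160 [5, 6, 5, 6, 5, 5, 6, 5, 5, 5, 4, 4, 10, 31, 48, 49, 48, 48, 48, 48, 47, 47, 47, 48, 48]
A 310 [47, 47, 48, 49, 49, 49, 49, 49, 49, 49, 49, 49, 49, 52, 37, 18, 8, -1, -7, -7, -7, -7, -8, -8, -9, -8, -9, -8, -9, -9]
B 138 [7, 7, 7, 8, 8, 7, 6, 5, 5, 12, 33, 49, 46, 47, 45, 46, 45, 47, 41, 35, 34, 32]
B 268 [46, 47, 46, 46, 46, 45, 46, 47, 48, 47, 47, 45, 24, 8, 3, 3, 4, 3, 2, 0, -3, -8, -9, -9]
```

```bash
cat > fit3.py <<'E'
from fit2 import *
c1=np.array([.53724,.25703])
Ls=np.array([0,-.043,-.087])
def model(q):
    t,x,y,ps,b,h,yo=q
    Rb=R.from_euler('z',ps).as_matrix()@R.from_euler('y',-t).as_matrix(); O=np.array([x,y,.085])
    return Rb,O
def res(q,full=False):
    t,x,y,ps,b,h,yo=q; Rb,O=model(q); w=lambda L:np.array(L)@Rb.T+O
    lands=w([[b,yo+k,h] for k in Ls]); r=[]
    r+=[(proj(A,lands)-[(261.6,240),(322.3,240),(381.5,239.9)][::-1])/.4]
    pb=proj(B,w([[b-.006,yo+k,h] for k in Ls]))-[(385,194.4),(330,194.3),(274,193.9)]
    r+=[pb/.7]
    r+=[(proj(s,lands)-[(266.4,183.3),(276,194),(287.8,204.7)])/1.2]
    hs=h-.002
    e=w([[-.056,0,hs],[.056,0,hs]])
    r+=[np.c_[proj(A,e)[:,1]-[172.9,324.6],proj(B,e)[:,1]-[147.9,280.]]/.6]
    r+=[np.array([(x-c1[0])/.003,(y-c1[1])/.003,(ps+.171)/.02,(h-.003)/.002,0])[:,None]]
    if full: return lands,Rb,r
    return np.concatenate([a.ravel() for a in r])
best=least_squares(res,[.6,*c1,-.171,-.006,.003,.043])
la,Rb,r=res(best.x,True)
if __name__=="__main__":
    print(best.x.round(4),best.cost); print(la); print([a.round(2).tolist() for a in r])
    J=np.linalg.inv(best.jac.T@best.jac);print(np.sqrt(np.diag(J)).round(4))
E
python3 fit3.py | tail -14
```

```text
mouth bore [[544.0, 311.0], [647.0, 312.0], [544.0, 393.0], [645.0, 394.0]]
A [[261.61, 240.0, 231], [322.28, 239.96, 229], [381.5, 239.93, 230]]
S [[287.56, 204.75, 16], [294.28, 211.97, 32]]
B [[230, 191, 9, 14, 111], [267, 194, 15, 7, 83], [323, 195, 15, 7, 88], [378, 195, 15, 7, 82]]
A 160 [5, 6, 5, 6, 5, 5, 6, 5, 5, 5, 4, 4, 10, 31, 48, 49, 48, 48, 48, 48, 47, 47, 47, 48, 48]
A 310 [47, 47, 48, 49, 49, 49, 49, 49, 49, 49, 49, 49, 49, 52, 37, 18, 8, -1, -7, -7, -7, -7, -8, -8, -9, -8, -9, -8, -9, -9]
B 138 [7, 7, 7, 8, 8, 7, 6, 5, 5, 12, 33, 49, 46, 47, 45, 46, 45, 47, 41, 35, 34, 32]
B 268 [46, 47, 46, 46, 46, 45, 46, 47, 48, 47, 47, 45, 24, 8, 3, 3, 4, 3, 2, 0, -3, -8, -9, -9]
[ 0.7403  0.5377  0.2569 -0.1728 -0.0067  0.0027  0.0478] 3.7001682714603508
[[0.53919887 0.30518632 0.08252246]
 [0.5318072  0.26282639 0.08252246]
 [0.52424364 0.21948135 0.08252246]]
[[[0.01, -0.41], [-0.08, -0.39], [0.2, -0.1]], [[-0.57, 0.88], [-0.09, 0.43], [-0.0, 0.4]], [[-0.85, -0.61], [-0.08, -0.91], [-0.52, -0.59]], [[-1.26, -0.18], [1.13, 0.29]], [[0.14], [-0.04], [-0.09], [-0.13], [0.0]]]
[0.0153 0.0006 0.003  0.005  0.0003 0.0006 0.003 ]
```

Fit: board tilt is 0.74 rad, and the land heights and spacing agree across views. The pen's tail sits on the holder's centre plane. Now the grasp.

```bash
python3 - <<'E' | tail -4
from fit import *
from station import ctrl
T0=tool(ctrl.get_obs())
tailw=W(end); uw=Rz@u
G=frame(y2,np.pi/6,tailw-.044*uw); P=G.copy(); P[:3,3]=tailw+.035*uw
T=plan(T0,P,4); D=np.linalg.inv(T)@G; print(D[:3,3]/.05, G[:3,3])
np.save("G.npy",G); np.save("P.npy",P)
E
```

```text
A [[261.61, 240.0, 231], [322.28, 239.96, 229], [381.5, 239.93, 230]]
S [[287.56, 204.75, 16], [294.28, 211.97, 32]]
4 rows [0.104, -0.001, 0.222, 0.001, -0.006, 0.003] end err mm 0.12
[-1.05122652e-03  1.04009057e-03  1.58195295e+00] [ 0.51590841 -0.02674136  0.11849488]
```

Request:
move_arm --pt "0.6 0.104 0 0.222 0.001 -0.006 0.003" --pt "0.6 0.104 0 0.222 0.001 -0.006 0.003" --pt "0.6 0.104 0 0.222 0.001 -0.006 0.003" --pt "0.6 0.104 0 0.222 0.001 -0.006 0.003" --pt "0.6 0 0 0 0 0 0" --pt "0.6 0 0 0.2 0 0 0" --pt "0.6 0 0 0.2 0 0 0" --pt "0.6 0 0 0.2 0 0 0" --pt "0.6 0 0 0.2 0 0 0" --pt "0.6 0 0 0.2 0 0 0" --pt "0.6 0 0 0.2 0 0 0" --pt "0.6 0 0 0.2 0 0 0" --pt "0.6 0 0 0.18 0 0 0" --pt "0.6 0 0 0 0 0 0" --pt "0.6 0 0 0 0 0 0"

```text
time_s: 5.6
ee_pos: [0.5159, -0.0273, 0.1183]
eef_rot: [-3.14, 0.521, 2.904]
force: [0.4, 0.2, 0.3]
grip_width: 0.0564
grip_force: 0.0
```

Run:
```python
from h import *
from station import ctrl
o,p=snap(ctrl,"wG"); G=np.load("G.npy"); print(o["time_s"],delta(tool(o),G),o["grip_width"],o["force"])
cv2.imwrite("pics/Gc.png",cv2.resize(p["color"][130:450,130:500],None,fx=1.6,fy=1.6))
```

```text
5.6 (array([-0.00031635,  0.01043908, -0.00493833]), array([-0.00156292, -0.00215382, -0.00020414])) 0.056396295227847455 [0.37354817 0.2147577  0.31810363]
```

View pics/Gc.png

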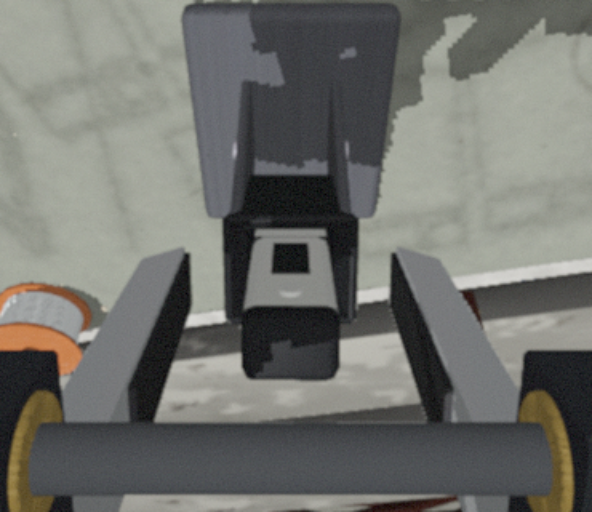

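The pen is centred between the fingers (crop column 290), with its tail cap behind the pads. I'll close and draw it out along its axis.

Request:
move_arm --pt "0.2 0.02 0 0 0 0 0" --pt "0.2 0 0 0 0 0 0" --pt "0.1 0 0 0 0 0 0" --pt "0.1 0 0 0 0 0 0" --pt "0.1 0 0 0 0 0 0" --pt "0.1 0 0 0 0 0 0" --pt "0.1 0 0 0 0 0 0" --force 25

```text
time_s: 6.35
ee_pos: [0.5151, -0.027, 0.118]
eef_rot: [-3.14, 0.522, 2.904]
force: [-0.7, -0.2, 1.6]
grip_width: 0.0216
grip_force: 25.0
```

Request:
move_arm --pt "0.1 0 0 -0.1 0 0 0" --pt "0.1 0 0 -0.2 0 0 0" --pt "0.1 0 0 -0.3 0 0 0" --pt "0.1 0 0 -0.3 0 0 0" --pt "0.1 0 0 -0.3 0 0 0" --pt "0.1 0 0 -0.3 0 0 0" --pt "0.1 0 0 -0.3 0 0 0" --pt "0.1 0 0 -0.3 0 0 0" --pt "0.1 0 0 -0.3 0 0 0" --pt "0.1 0 0 -0.3 0 0 0" --pt "0.1 0 0 0 0 0 0" --pt "0.1 0 0 0 0 0 0"

```text
time_s: 7.55
ee_pos: [0.4495, -0.011, 0.2349]
eef_rot: [-3.14, 0.522, 2.904]
force: [0.3, -0.0, -1.2]
grip_width: 0.0218
grip_force: 25.0
```

Run:
```python
from h import *
from station import ctrl
o,p=snap(ctrl,"wT"); print(o["time_s"],o["ee_pos"],o["eef_rot"],o["grip_width"],o["force"],o["qpos"])
I=np.linalg.inv(p["tool_from_camera"])
print(proj(p,[[0,0,.113],[0,0,.101],[0,0,.071],[.008,.011,.071],[.008,-.011,.071],[.008,0,-.044],[0,0,-.044]],p["tool_from_camera"]).round(1).tolist())
a=cv2.resize(p["color"][180:380,210:410],None,fx=3,fy=3,interpolation=cv2.INTER_CUBIC); cv2.imwrite("pics/Tc.png",a)
```

```text
7.55 [ 0.44946016 -0.01098053  0.23489555] [-3.14033634  0.52207443  2.90437729] 0.021774772811600247 [ 0.28564182 -0.00484868 -1.15229799] [-0.04889522 -0.24182426  2.09405965 -0.13494619  0.77973013 -1.3108155 ]
[[311.2, 241.0], [311.1, 245.3], [311.1, 257.8], [329.1, 245.3], [293.1, 245.3], [310.7, 330.1], [310.7, 350.9]]
```

View pics/Tc.png

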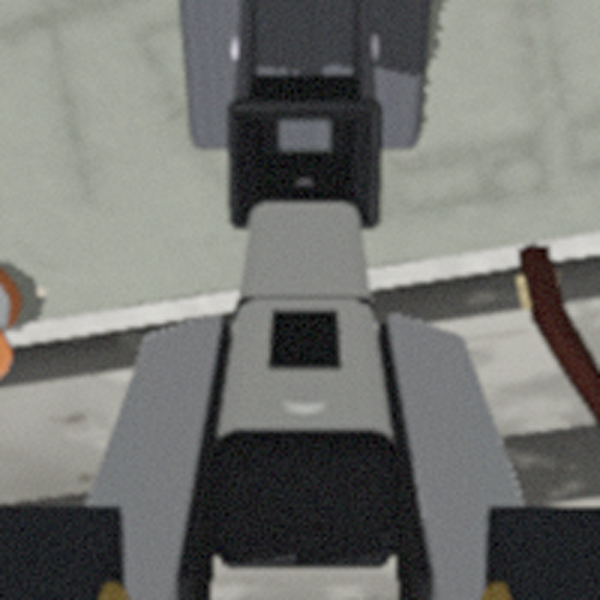

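The tip's glint is at about zoom (305,182), full-frame (311.7,240.7). The model predicts (311.2,241.0), so the pen sits true in the grip. On to the board.

```bash
python3 - <<'E' | tail -8
from fit3 import *
from station import ctrl
t,ps=best.x[0],best.x[3]; n=Rb[:,2]
def at(l,hgt):
    F=frame(ps,t,[0,0,0]); F[:3,3]=l+(hgt+.113)*n; return F
np.savez("board.npz",la=la,Rb=Rb,t=t,ps=ps)
T0=tool(ctrl.get_obs()); print(la,n)
T=plan(T0,at(la[2],.08)); T=plan(T,at(la[0],.05),5); T=plan(T,at(la[0],.015),4)
E
```

```text
B 138 [7, 7, 7, 8, 8, 7, 6, 5, 5, 12, 33, 49, 46, 47, 45, 46, 45, 47, 41, 35, 34, 32]
B 268 [46, 47, 46, 46, 46, 45, 46, 47, 48, 47, 47, 45, 24, 8, 3, 3, 4, 3, 2, 0, -3, -8, -9, -9]
[[0.53919887 0.30518632 0.08252246]
 [0.5318072  0.26282639 0.08252246]
 [0.52424364 0.21948135 0.08252246]] [-0.66447827  0.11594922  0.73825769]
7 rows [0.261, 0.675, -0.151, -0.006, -0.031, -0.007] end err mm 0.55
5 rows [0.003, 0.347, 0.121, 0.0, -0.0, -0.001] end err mm 0.24
4 rows [-0.001, 0.0, 0.176, 0.001, -0.0, 0.0] end err mm 0.11
```

Request:
move_arm --pt "0.1 0.261 0.675 -0.151 -0.006 -0.031 -0.007" --pt "0.1 0.261 0.675 -0.151 -0.006 -0.031 -0.007" --pt "0.1 0.261 0.675 -0.151 -0.006 -0.031 -0.007" --pt "0.1 0.261 0.675 -0.151 -0.006 -0.031 -0.007" --pt "0.1 0.261 0.675 -0.151 -0.006 -0.031 -0.007" --pt "0.1 0.261 0.675 -0.151 -0.006 -0.031 -0.007" --pt "0.1 0.261 0.675 -0.151 -0.006 -0.031 -0.007" --pt "0.1 0.003 0.347 0.121 0 0 -0.001" --pt "0.1 0.003 0.347 0.121 0 0 -0.001" --pt "0.1 0.003 0.347 0.121 0 0 -0.001" --pt "0.1 0.003 0.347 0.121 0 0 -0.001" --pt "0.1 0.003 0.347 0.121 0 0 -0.001" --pt "0.1 0 0 0.176 0 0 0" --pt "0.1 0 0 0.176 0 0 0" --pt "0.1 0 0 0.176 0 0 0" --pt "0.1 0 0 0.176 0 0 0" --pt "0.1 0 0 0 0 0 0" --pt "0.1 0 0 0 0 0 0" --pt "0.1 0 0 0 0 0 0"

```text
time_s: 9.5
ee_pos: [0.4543, 0.32, 0.1776]
eef_rot: [3.14, 0.739, 2.971]
force: [0.3, -0.1, -0.8]
grip_width: 0.0217
grip_force: 25.0
```

Run:
```python
from h import *
from station import ctrl
b=np.load("board.npz"); la,Rb=b["la"],b["Rb"]
o,p=snap(ctrl,"wL"); T=tool(o); tip=(T@[0,0,.113,1])[:3]
print(o["time_s"],"tip in board axes rel land1 mm",(1e3*Rb.T@(tip-la[0])).round(2),"square err",(Rb.T@T[:3,2]).round(3),o["force"],o["grip_width"])
print("px",proj(p,np.vstack([la,tip])).round(1).tolist())
cv2.imwrite("pics/Lc.png",cv2.resize(p["color"][150:330,200:440],None,fx=3.2,fy=3.2,interpolation=cv2.INTER_CUBIC))
```

```text
9.5 tip in board axes rel land1 mm [ 0.38  0.31 15.36] square err [-0.001  0.002 -1.   ] [ 0.26397768 -0.05040694 -0.84235582] 0.02173204658411294
px [[310.7, 235.6], [253.0, 235.5], [194.0, 235.4], [311.2, 241.2]]
```

View pics/Lc.png

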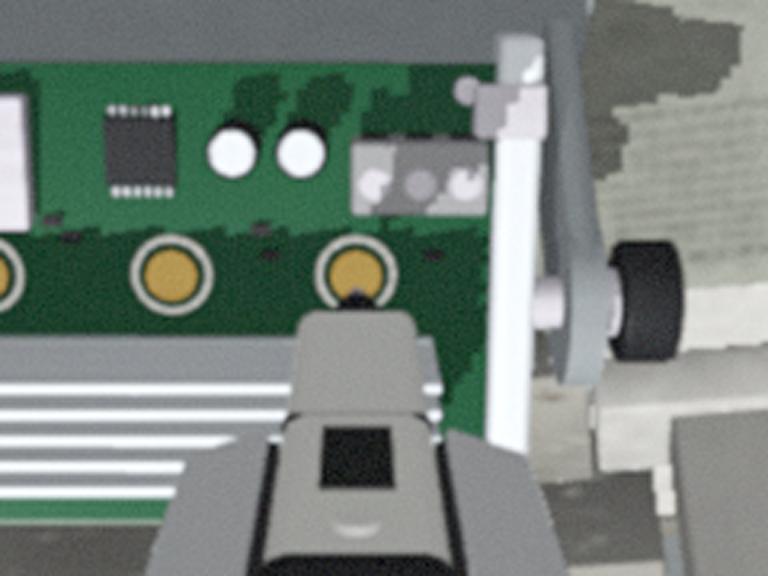

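Land 1 shows at full-frame (311.2,235.0), with the tip at about (311.2,241.6) directly over it. Both are within 1 px of the model, so I'll press.

Request:
move_arm --pt "0.1 0 0 0.14 0 0 0" --pt "0.1 0 0 0.1 0 0 0" --pt "0.1 0 0 0.05 0 0 0" --pt "0.1 0 0 0.04 0 0 0" --pt "0.1 0 0 0.03 0 0 0" --pt "0.1 0 0 0.02 0 0 0" --pt "0.1 0 0 0 0 0 0" --pt "0.1 0 0 0 0 0 0"

```text
time_s: 10.35
ee_pos: [0.4668, 0.3179, 0.1633]
eef_rot: [3.141, 0.739, 2.971]
force: [-2.0, 0.2, 0.1]
grip_width: 0.0215
grip_force: 25.0
```

```bash
cat > st.py <<'E'
from h import *
from station import ctrl
b=np.load("board.npz"); la,Rb=b["la"],b["Rb"]
o=ctrl.get_obs(); T=tool(o); tip=(T@[0,0,.113,1])[:3]
print(o["time_s"],[(1e3*Rb.T@(tip-l)).round(2).tolist() for l in la],"sq",(Rb.T@T[:3,2]).round(3),"F board",(Rb.T@(o["force"]-[.26,-.05,-.84])).round(2),o["grip_width"])
E
python3 st.py
```

```text
10.35 [[0.07, 0.33, -3.85], [0.07, 43.33, -3.85], [0.07, 87.33, -3.85]] sq [-0.001  0.002 -1.   ] F board [-1.01 -0.13  2.23] 0.021492032402658956
```

Request:
move_arm --pt "0.1 0 0 0 0 0 0" --pt "0.1 0 0 0 0 0 0" --pt "0.1 0 0 0 0 0 0" --pt "0.1 0 0 0 0 0 0" --pt "0.1 0 0 0 0 0 0" --pt "0.1 0 0 0 0 0 0" --pt "0.1 0 0 -0.1 0 0 0" --pt "0.1 0 0 -0.15 0 0 0" --pt "0.1 0 0 -0.15 0 0 0" --pt "0.1 0 -0.217 0 0 0 0" --pt "0.1 0 -0.217 0 0 0 0" --pt "0.1 0 -0.217 0 0 0 0" --pt "0.1 0 -0.217 0 0 0 0" --pt "0.1 0 0 0 0 0 0" --pt "0.1 0 0 0 0 0 0"

```text
time_s: 11.85
ee_pos: [0.4464, 0.2771, 0.1781]
eef_rot: [3.14, 0.739, 2.97]
force: [-0.0, -0.6, -1.1]
grip_width: 0.0216
grip_force: 25.0
```

```bash
python3 st.py
```

```text
11.85 [[0.48, -43.4, 15.97], [0.48, -0.4, 15.97], [0.48, 43.6, 15.97]] sq [-0.001  0.002 -1.   ] F board [-0.31 -0.62 -0.08] 0.021612296378116996
```

Aligned over land 2. I'll press, hold, lift, move to land 3 and stop above it.

Request:
move_arm --pt "0.1 0 0 0.14 0 0 0" --pt "0.1 0 0 0.1 0 0 0" --pt "0.1 0 0 0.06 0 0 0" --pt "0.1 0 0 0.05 0 0 0" --pt "0.1 0 0 0.03 0 0 0" --pt "0.1 0 0 0.02 0 0 0" --pt "0.1 0 0 0 0 0 0" --pt "0.1 0 0 0 0 0 0"

```text
time_s: 12.65
ee_pos: [0.4595, 0.2751, 0.1632]
eef_rot: [3.141, 0.739, 2.971]
force: [-2.4, -0.1, 0.6]
grip_width: 0.0218
grip_force: 25.0
```

```bash
python3 st.py
```

```text
12.65 [[0.11, -43.06, -3.93], [0.11, -0.06, -3.93], [0.11, 43.94, -3.93]] sq [-0.001  0.002 -1.   ] F board [-0.97 -0.51  2.82] 0.021818978936807617
```

Request:
move_arm --pt "0.1 0 0 0 0 0 0" --pt "0.1 0 0 0 0 0 0" --pt "0.1 0 0 0 0 0 0" --pt "0.1 0 0 0 0 0 0" --pt "0.1 0 0 0 0 0 0" --pt "0.1 0 0 0 0 0 0" --pt "0.1 0 0 -0.1 0 0 0" --pt "0.1 0 0 -0.15 0 0 0" --pt "0.1 0 0 -0.15 0 0 0" --pt "0.1 0 -0.218 0 0 0 0" --pt "0.1 0 -0.218 0 0 0 0" --pt "0.1 0 -0.218 0 0 0 0" --pt "0.1 0 -0.218 0 0 0 0" --pt "0.1 0 0 0 0 0 0" --pt "0.1 0 0 0 0 0 0"

```text
time_s: 14.15
ee_pos: [0.4391, 0.2341, 0.1782]
eef_rot: [3.14, 0.739, 2.97]
force: [-0.0, -0.4, -1.2]
grip_width: 0.0221
grip_force: 25.0
```

```bash
python3 st.py
python3 - <<'E'
from h import *
from station import ctrl
o,p=snap(ctrl,"wM")
b=np.load("board.npz"); la=b["la"]
print(proj(p,la).round(1).tolist())
for i,x in enumerate(proj(p,la)):
    c,r=x.astype(int); h=cv2.cvtColor(p["color"],cv2.COLOR_BGR2HSV)[r-14:r+15,c-14:c+15]
    m=cv2.inRange(h,(12,100,90),(28,255,255)); y,xx=np.nonzero(m); print(i,len(y),xx.mean()+c-14,y.mean()+r-14)
E
```

```text
14.15 [[0.61, -87.02, 15.88], [0.61, -44.02, 15.88], [0.61, -0.02, 15.88]] sq [-0.001  0.002 -1.   ] F board [-0.42 -0.43 -0.12] 0.02206680621396025
[[427.6, 235.3], [370.1, 235.3], [311.2, 235.2]]
0 218 427.75688073394497 235.39908256880733
1 209 370.2200956937799 235.30143540669857
2 191 311.23560209424085 234.50785340314135
```

The lands match the model to 0.5 px and the board hasn't shifted. Third land next.

Request:
move_arm --pt "0.1 0 0 0.14 0 0 0" --pt "0.1 0 0 0.1 0 0 0" --pt "0.1 0 0 0.06 0 0 0" --pt "0.1 0 0 0.05 0 0 0" --pt "0.1 0 0 0.03 0 0 0" --pt "0.1 0 0 0.02 0 0 0" --pt "0.1 0 0 0 0 0 0" --pt "0.1 0 0 0 0 0 0"

```text
time_s: 15.0
ee_pos: [0.4521, 0.2322, 0.1632]
eef_rot: [3.141, 0.739, 2.971]
force: [-3.4, -0.2, -0.1]
grip_width: 0.0217
grip_force: 25.0
```

```bash
python3 st.py
```

```text
15.0 [[0.2, -86.67, -4.02], [0.2, -43.67, -4.02], [0.2, 0.33, -4.02]] sq [-0.001  0.002 -1.   ] F board [-2.18 -0.75  2.98] 0.02168686520458127
```

Request:
move_arm --pt "0.1 0 0 0 0 0 0" --pt "0.1 0 0 0 0 0 0" --pt "0.1 0 0 0 0 0 0" --pt "0.1 0 0 0 0 0 0" --pt "0.1 0 0 0 0 0 0" --pt "0.1 0 0 0 0 0 0" --pt "0.1 0 0 -0.1 0 0 0" --pt "0.1 0 0 -0.2 0 0 0" --pt "0.1 0 0 -0.3 0 0 0" --pt "0.1 0 0 -0.4 0 0 0" --pt "0.1 0 0 -0.4 0 0 0" --pt "0.1 0 0 -0.3 0 0 0" --pt "0.1 0 0 0 0 0 0" --pt "0.1 0 0 0 0 0 0"

```text
time_s: 16.4
ee_pos: [0.3957, 0.2419, 0.2261]
eef_rot: [3.14, 0.739, 2.971]
force: [0.2, 0.5, -1.4]
grip_width: 0.0222
grip_force: 25.0
```

```bash
python3 st.py; python3 - <<'E' | tail -3
from fit import *
from station import ctrl
# insert pre-pose: pen at same pose relative to the tool as when drawn out (tool = G shifted back 120 mm plus grasp's own measured pose)
o,_=pickle.load(open("wT.pkl","rb")); X=tool(o)
T0=tool(ctrl.get_obs()); T=plan(T0,X,8); print(X[:3,3])
E
```

```text
16.4 [[0.41, -86.65, 81.06], [0.41, -43.65, 81.06], [0.41, 0.35, 81.06]] sq [-0.001  0.003 -1.   ] F board [-0.5   0.59 -0.37] 0.022192171688858526
S [[287.56, 204.75, 16], [294.28, 211.97, 32]]
8 rows [-0.22, -0.593, 0.137, 0.005, 0.027, 0.007] end err mm 0.37
[ 0.44946016 -0.01098053  0.23489555]
```

Request:
move_arm --pt "0.1 -0.22 -0.593 0.137 0.005 0.027 0.007" --pt "0.1 -0.22 -0.593 0.137 0.005 0.027 0.007" --pt "0.1 -0.22 -0.593 0.137 0.005 0.027 0.007" --pt "0.1 -0.22 -0.593 0.137 0.005 0.027 0.007" --pt "0.1 -0.22 -0.593 0.137 0.005 0.027 0.007" --pt "0.1 -0.22 -0.593 0.137 0.005 0.027 0.007" --pt "0.1 -0.22 -0.593 0.137 0.005 0.027 0.007" --pt "0.1 -0.22 -0.593 0.137 0.005 0.027 0.007" --pt "0.1 -0.03 0 0 0 0 0" --pt "0.1 0 0 0 0 0 0" --pt "0.1 0 0 0 0 0 0"

```text
time_s: 17.5
ee_pos: [0.4506, -0.011, 0.2347]
eef_rot: [3.141, 0.522, 2.903]
force: [-0.6, -0.0, -0.3]
grip_width: 0.0219
grip_force: 25.0
```

```bash
cat > si.py <<'E'
from h import *
from station import ctrl
o=ctrl.get_obs(); X=tool(pickle.load(open("wT.pkl","rb"))[0]); T=tool(o); D=np.linalg.inv(X)@T
print(o["time_s"],"tool rel X mm",(1e3*D[:3,3]).round(2),R.from_matrix(D[:3,:3]).as_rotvec().round(4),"F tool",(T[:3,:3].T@(o["force"]-[.26,-.05,-.84])).round(2),o["grip_width"])
E
python3 si.py
```

```text
17.5 tool rel X mm [-0.9   0.27  0.7 ] [-0.0014 -0.      0.0016] F tool [ 0.43 -0.18 -0.87] 0.021931298885448064
```

Aligned to within 1 mm, so I'll insert most of the way and check.

Request:
move_arm --pt "0.1 -0.01 0 0.2 0.001 0 -0.001" --pt "0.1 0 0 0.3 0 0 0" --pt "0.1 0 0 0.3 0 0 0" --pt "0.1 0 0 0.3 0 0 0" --pt "0.1 0 0 0.2 0 0 0" --pt "0.1 0 0 0.2 0 0 0" --pt "0.1 0 0 0.2 0 0 0" --pt "0.1 0 0 0 0 0 0" --pt "0.1 0 0 0 0 0 0"

```text
time_s: 18.4
ee_pos: [0.4925, -0.0215, 0.1619]
eef_rot: [-3.141, 0.523, 2.903]
force: [-0.6, 1.0, -0.4]
grip_width: 0.0219
grip_force: 25.0
```

```bash
python3 si.py
```

```text
18.4 tool rel X mm [-2.050e+00 -2.000e-02  8.537e+01] [-0.0005 -0.0006  0.0009] F tool [ 0.72  0.8  -0.9 ] 0.021850622054852595
```

Request:
move_arm --pt "0.1 0 0 0.1 0 0 0" --pt "0.1 0 0 0.2 0 0 0" --pt "0.1 0 0 0.2 0 0 0" --pt "0.1 0 0 0.2 0 0 0" --pt "0.1 0 0 0.1 0 0 0" --pt "0.1 0 0 0.1 0 0 0" --pt "0.1 0 0 0 0 0 0" --pt "0.1 0 0 0 0 0 0"

```text
time_s: 19.2
ee_pos: [0.5144, -0.0269, 0.1229]
eef_rot: [-3.141, 0.523, 2.903]
force: [-0.5, -0.2, -1.0]
grip_width: 0.0218
grip_force: 25.0
```

```bash
python3 si.py
```

```text
19.2 tool rel X mm [-2.0900e+00 -4.0000e-02  1.3037e+02] [-0.0005 -0.0007  0.0009] F tool [ 0.65 -0.34 -0.17] 0.021753246051276043
```

Request:
move_arm --pt "0.1 0.015 0 0.04 0 0 0" --pt "0.1 0.015 0 0.03 0 0 0" --pt "0.1 0 0 0.03 0 0 0" --pt "0.1 0 0 0 0 0 0" --pt "0.1 0 0 0 0 0 0"

```text
time_s: 19.7
ee_pos: [0.5155, -0.0271, 0.1181]
eef_rot: [-3.141, 0.523, 2.903]
force: [-4.7, 1.2, 4.8]
grip_width: 0.0215
grip_force: 25.0
```

```bash
python3 si.py
```

```text
19.7 tool rel X mm [ -0.7    0.   135.12] [-0.0006 -0.001   0.0009] F tool [ 1.57  0.07 -7.46] 0.021526881266453024
```

The 7.5 N reaction at the original depth means the pen is seated. Releasing and backing off.

Request:
move_arm --pt "0.35 0 0 0 0 0 0" --pt "0.4 0 0 0 0 0 0" --pt "0.6 0 0 0 0 0 0" --pt "0.6 0 0 0 0 0 0" --pt "0.6 0 0 0 0 0 0" --pt "0.6 0 0 -0.2 0 0 0" --pt "0.6 0 0 -0.3 0 0 0" --pt "0.6 0 0 -0.4 0 0 0" --pt "0.6 0 0 -0.4 0 0 0" --pt "0.6 0 0 -0.4 0 0 0" --pt "0.6 0 0 -0.3 0 0 0" --pt "0.6 0 0 -0.4 0 0 0" --pt "0.6 0 0 0 0 0 0" --pt "0.6 0 0 0 0 0 0"

```text
time_s: 21.1
ee_pos: [0.4573, -0.013, 0.222]
eef_rot: [3.142, 0.524, 2.903]
force: [-0.1, -0.3, 0.3]
grip_width: 0.0562
grip_force: 0.0
```

```bash
python3 - <<'E' | tail -4
from fit import *
from station import ctrl
o,p=snap(ctrl,"wE"); print(o["time_s"],o["force"],o["grip_width"])
Wd=lambda v:np.array([W(q) for q in v])
px=(proj(p,Wd([end+a*x_+[0,b,0] for a in(-.008,.008) for b in(-.011,.011)]))-[230,130])*3
print("expected end corners",px.round().tolist())
cv2.imwrite("pics/Ec.png",cv2.resize(p["color"][130:310,230:400],None,fx=3,fy=3,interpolation=cv2.INTER_CUBIC))
E
```

```text
A [[261.61, 240.0, 231], [322.28, 239.96, 229], [381.5, 239.93, 230]]
S [[287.56, 204.75, 16], [294.28, 211.97, 32]]
21.1 [-0.06117032 -0.2528669   0.30231604] 0.05617838718686052
expected end corners [[192.0, 342.0], [298.0, 342.0], [193.0, 415.0], [297.0, 415.0]]
```

View pics/Ec.png

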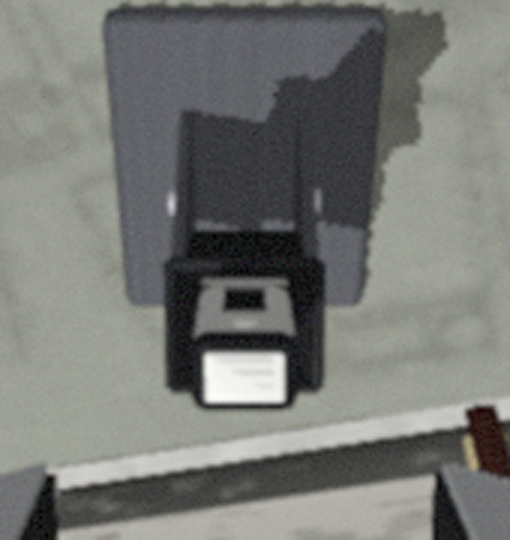

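The end face is within about 1 mm of where a fully home pen should show (crop 193–296 × 338–407, expected 192–298 × 342–415), and the fingers are clear of it. I'll hand in.

Run:
```python
from station import ctrl
print(ctrl.hand_in())
```

```text
the job is handed in; nothing more can be done
None
```

I pressed all three lands in order with the pen square to the board (about 2–3 N, at least 0.6 s each), put the pen back at its original depth in the holder, and handed the job in at about 21 s; no verdict was returned.

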